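Set the stock tags of the mug-handle bins

ROBOT

A 6-joint arm with a two-finger parallel gripper is mounted at the origin on the work surface. World frame = base frame: x ahead of the robot, y to its left, z up, the work surface at z = 0. Lengths are in m, angles in degrees, forces in N, time in s.
With the tool pointing down it reaches from about 0.3 to 0.75 m from the base axis. Payload 8.5 kg.
Tool frame: the origin (TCP) lies on the mounting face of the last link; the fingertips stand tip_extent ahead of it and the grasp point (between the pads) lies 155 mm ahead of it (tip_extent is the distance from the TCP to the fingertips, in m); z points along the fingers, y is the line along which they close (so a half turn about z gives the same grasp; the last joint's range is limited). The gripper opens to 85 mm and grips with 20 to 120 N. Pads are 22 mm wide; open, the fingers measure 114 mm over their backs; the gripper's body (76 mm by 85 mm) begins 54 mm behind the grasp point. The pads swing forward as they close: fully open they stand 13 mm farther back than shut.
Start: joints at [-78.627, 21.807, 74.336, -0, 83.858, -12.336], TCP at [0.221, -0.504, 0.405] pointing down, gripper open.
Joint ranges: [-178.18, 178.18], [-50.72, 133.34], [12.68, 142.11], [-81.47, 261.47], [9.98, 163.14], [-165.26, 165.26]. Speed limits (degrees/s): [136.94, 136.94, 180, 180, 180, 180].

INTERFACE

Orientations are given as a 3x3 rotation matrix whose columns are the frame's x, y, z axes.
In Python, from rig import observe, get_image, camera_params, close_job, tip_extent gives the robot as it stands.
- The arm moves only by the shell command python3 -m creep 'ROWS' [FORCE]. ROWS is JSON, a list of rows, each an object with "jaw": the gripper's target within -1 to 1 (shut at 1, half-way at 0, fully open at -1); "travel": the shift along the world's x, y, z in mm, a list of three; "roll": the turn about the world's z in rad. A call has 1 to 12 rows; each row is the pose to reach, as a shift and turn from the pose commanded when the call began; what a row does not reach only later rows make up. A row lasts 1/10 s, in which the tool goes at most 50 mm and 8.59 degrees, less where a joint would pass 70% of its speed; a pose out of reach is approached as far as the arm can. A call with a gripper value outside its range is refused whole. The fingers move at their own pace and stop on an object; FORCE is the grip in N (left out, the last holds). Time passes only in rows, so rows that repeat a pose let the fingers close. It gives the time, the measured TCP pose, the force, the opening and the grip force at its end, in the units of the state.
- observe(): the state, without advancing time (a new reading comes with each control period).
- get_image(name): name is "scene" or "top" or "wrist"; returns (picture, depth): 420x560x3 uint8, red, green, blue; 420x560 float32, m along the optical axis (not along the pixel's ray), 0 where there is no reading.
- camera_params(name): a dict with "mtx" (3x3 intrinsics, pixels), "extrinsics" (4x4, takes a point from camera to world coordinates). Camera axes: x right, y down, z forward; pixel columns grow to the right and rows downward; lengths in m; the calibration is good to about 2 mm. A picture is of the moment at which its call begins: read the wrist's pose just before it. camera_params takes no time and is no camera call; for the wrist camera it gives the pose at the moment of the call.
- close_job(): hands the job in; it is judged then, once.
The state is a dict: "time_s": time; "q": joint angles; "qvel": joint speeds; "joint_efforts": joint torques, N m; "position": TCP position; "tool_rot": TCP orientation; "ft_force": force on the tool from outside, world axes, zero at the start; "wrist_torque": the same for the moment, N m; "grip_width": finger opening in m; "gripper_force": force on a finger pad.
Only numpy, scipy, OpenCV 4.12 (cv2) and the standard library are available. Lean on these libraries where they do the work, as an engineer would, in place of code of your own. Each camera call takes 0.05 s, during which the arm holds its last target. There are 200 camera calls.

TASK

Each flip-over tag on the stock board speaks for the bin right behind it, by the colour of the face that looks up. With a fingertip, gently push over the tags that are wrong, so that only the two bins heaped full of clay handles show green and the other two (empty or nearly so) show red. Do not pinch or press hard on the tags, and leave the mugs, the loose handle and the knife where they are.

Things in the scene. Friction and masses are not known exactly. Their poses are not given: they have to be found in the camera images.
- board: wooden stock board fixed on the table, 300 (x) x 600 (y) x 20 mm, with four tags in a row 140 mm apart on the robot's side and a bin behind each. Origin: centre of its underside; x away from the robot, y left along the row. Each tag is a plate 52 mm wide, 5 mm thick, 65 mm from hinge pin to steel free edge, 50 g; between free edges of neighbours over 50 mm stay clear.
- tag_base_1: grey bracket of tag 1, 78 x 34 x 36 mm, fixed on the board in front of (robot side of) one bin, whose origin lies about 142 mm along this body's +x. Origin: centre of its underside, on the board's top, 20 mm above the table. x points away from the robot to the bin, y left along the row, z up. The hinge pin runs along x, 30 mm above the origin.
- tag_1 (a joint): hinge of tag 1, rad. 0: the tag leans 0.65 rad (37 deg) from upright to the left (+y of its bracket), red face up; 0.65: upright; 1.3: leans as far to the right (-y), green face up. At either rest its free edge is 39 mm sideways of the pin and 52 mm above it. Hardly any friction: pushed past upright it falls to the other stop by its own weight.
- tag_base_2: grey bracket of tag 2, 78 x 34 x 36 mm, fixed on the board in front of (robot side of) one bin, whose origin lies about 142 mm along this body's +x. Origin: centre of its underside, on the board's top, 20 mm above the table. x points away from the robot to the bin, y left along the row, z up. The hinge pin runs along x, 30 mm above the origin.
- tag_2 (a joint): hinge of tag 2, rad. 0: the tag leans 0.65 rad (37 deg) from upright to the left (+y of its bracket), red face up; 0.65: upright; 1.3: leans as far to the right (-y), green face up. At either rest its free edge is 39 mm sideways of the pin and 52 mm above it. Hardly any friction: pushed past upright it falls to the other stop by its own weight.
- tag_base_3: grey bracket of tag 3, 78 x 34 x 36 mm, fixed on the board in front of (robot side of) one bin, whose origin lies about 142 mm along this body's +x. Origin: centre of its underside, on the board's top, 20 mm above the table. x points away from the robot to the bin, y left along the row, z up. The hinge pin runs along x, 30 mm above the origin.
- tag_3 (a joint): hinge of tag 3, rad. 0: the tag leans 0.65 rad (37 deg) from upright to the left (+y of its bracket), red face up; 0.65: upright; 1.3: leans as far to the right (-y), green face up. At either rest its free edge is 39 mm sideways of the pin and 52 mm above it. Hardly any friction: pushed past upright it falls to the other stop by its own weight.
- tag_base_4: grey bracket of tag 4, 78 x 34 x 36 mm, fixed on the board in front of (robot side of) one bin, whose origin lies about 142 mm along this body's +x. Origin: centre of its underside, on the board's top, 20 mm above the table. x points away from the robot to the bin, y left along the row, z up. The hinge pin runs along x, 30 mm above the origin.
- tag_4 (a joint): hinge of tag 4, rad. 0: the tag leans 0.65 rad (37 deg) from upright to the left (+y of its bracket), red face up; 0.65: upright; 1.3: leans as far to the right (-y), green face up. At either rest its free edge is 39 mm sideways of the pin and 52 mm above it. Hardly any friction: pushed past upright it falls to the other stop by its own weight.
- bin_a: blue open bin 110 x 116 x 60 mm (wall 4 mm), fixed on the board; origin: centre of its underside. FULL: heaped with clay mug handles to about 14 mm above its rim.
- bin_b: blue open bin 110 x 116 x 60 mm (wall 4 mm), fixed on the board; origin: centre of its underside. FULL: heaped with clay mug handles to about 14 mm above its rim.
- bin_c: blue open bin 110 x 116 x 60 mm (wall 4 mm), fixed on the board; origin: centre of its underside. Not full: only two clay handles lie on its floor.
- bin_d: blue open bin 110 x 116 x 60 mm (wall 4 mm), fixed on the board; origin: centre of its underside. Not full: empty.
- navy_mug: loose dark navy mug, 80 mm across, 90 mm tall, handle to its +y, standing off the left end of the board; origin: centre of its underside. Bystander.
- clay_mug: loose unfired clay mug, 82 mm across, 95 mm tall, handle to its +y, standing off the right end of the board; origin: centre of its underside. Bystander.
- loose_handle: loose C-shaped clay mug handle, about 74 x 37 x 14 mm, lying on the table on the robot's side of the board; origin: on the table at its middle. Bystander.
- knife: loose trimming knife, wooden grip 100 x 16 x 10 mm along its x centred on the origin, blade on to 118 mm, lying on the table on the robot's side of the board. Bystander.

How it is judged (in metres and radians):
At the end, for the whole second after the job is handed in: Each tag in front of a full bin (bin_a or bin_b; tag bracket within 165 mm of that bin's centre) lies at its green stop (joint above 1.2 rad), each other tag at its red stop (joint below 0.1 rad), all at rest ((((horizontal distance between tag_base_1 and bin_a below 0.165 m or horizontal distance between tag_base_1 and bin_b below 0.165 m) and value of joint tag_1 above 1.2 rad) or (not (horizontal distance between tag_base_1 and bin_a below 0.165 m or horizontal distance between tag_base_1 and bin_b below 0.165 m) and value of joint tag_1 below 0.1 rad)) and (((horizontal distance between tag_base_2 and bin_a below 0.165 m or horizontal distance between tag_base_2 and bin_b below 0.165 m) and value of joint tag_2 above 1.2 rad) or (not (horizontal distance between tag_base_2 and bin_a below 0.165 m or horizontal distance between tag_base_2 and bin_b below 0.165 m) and value of joint tag_2 below 0.1 rad)) and (((horizontal distance between tag_base_3 and bin_a below 0.165 m or horizontal distance between tag_base_3 and bin_b below 0.165 m) and value of joint tag_3 above 1.2 rad) or (not (horizontal distance between tag_base_3 and bin_a below 0.165 m or horizontal distance between tag_base_3 and bin_b below 0.165 m) and value of joint tag_3 below 0.1 rad)) and (((horizontal distance between tag_base_4 and bin_a below 0.165 m or horizontal distance between tag_base_4 and bin_b below 0.165 m) and value of joint tag_4 above 1.2 rad) or (not (horizontal distance between tag_base_4 and bin_a below 0.165 m or horizontal distance between tag_base_4 and bin_b below 0.165 m) and value of joint tag_4 below 0.1 rad)) and velocity of joint tag_1 between -0.1 and 0.1 rad/s and velocity of joint tag_2 between -0.1 and 0.1 rad/s and velocity of joint tag_3 between -0.1 and 0.1 rad/s and velocity of joint tag_4 between -0.1 and 0.1 rad/s); the robot touches nothing.
It fails at once if navy_mug was moved (more than 20 mm) (distance of navy_mug from where it was at the start of the episode above 0.02 m).
It fails at once if clay_mug was moved (more than 20 mm) (distance of clay_mug from where it was at the start of the episode above 0.02 m).
It fails at once if loose_handle was moved (more than 20 mm) (distance of loose_handle from where it was at the start of the episode above 0.02 m).
It fails at once if knife was moved (more than 20 mm) (distance of knife from where it was at the start of the episode above 0.02 m).
It fails at once if a tag was pinched or pressed hard (more than 15 N) (contact force between the fingers and tag_base_1 above 15 N or contact force between the fingers and tag_base_2 above 15 N or contact force between the fingers and tag_base_3 above 15 N or contact force between the fingers and tag_base_4 above 15 N).
It also fails if it takes over 45 s, if anything falls off the work surface, if the arm or the gripper's body presses on something with over 40 N, if the wrist force passes 120 N, or if a joint passes its speed limit or range.

## Working session

There is one attempt and no reset: what is moved stays moved. The work goes in short steps, Python scripts to look and compute and a shell command to move; the robot and the scene stay as the last step left them, time stands still between calls to the robot, and variables do not carry over. Pictures are saved under pics/ and viewed, at most 10 in all, crops included, and the job is handed in when it is done.

```bash
mkdir -p pics
python3 - <<'E'
from rig import *
import cv2,numpy as np
s=observe();print(s['time_s'],s['position'],s['tool_rot'],s['grip_width'],tip_extent() if callable(tip_extent) else tip_extent)
for n in('top','scene'):
    p,d=get_image(n);cv2.imwrite(f'pics/{n}0.png',p[...,::-1]);np.savez(f'{n}0.npz',p=p,d=d,K=camera_params(n)['mtx'],T=camera_params(n)['extrinsics'])
    print(n,camera_params(n))
E
```

```text
0.0 [ 0.22111829 -0.50351839  0.40413293] [[ 9.15620969e-01  4.02042488e-01 -2.79009026e-04]
 [ 4.02042468e-01 -9.15619951e-01  1.39991231e-03]
 [ 3.07357998e-04 -1.39396254e-03 -9.99998981e-01]] 0.08504494055437785 0.1734
top {'mtx': array([[389.14759897,   0.        , 284.28937592],
       [  0.        , 389.14759897, 207.81411429],
       [  0.        ,   0.        ,   1.        ]]), 'extrinsics': array([[ 0.00430191, -0.98840355,  0.15178904,  0.37392972],
       [-0.99977768, -0.00738443, -0.01975007,  0.01951898],
       [ 0.02064192, -0.15167033, -0.98821558,  1.028495  ],
       [ 0.        ,  0.        ,  0.        ,  1.        ]])}
scene {'mtx': array([[449.93323481,   0.        , 275.42308595],
       [  0.        , 449.93323481, 206.32715325],
       [  0.        ,   0.        ,   1.        ]]), 'extrinsics': array([[ 0.24284713,  0.68577683, -0.68610161,  1.34428202],
       [ 0.97006238, -0.17318193,  0.1702557 , -0.1784367 ],
       [-0.00206298, -0.70690746, -0.70730303,  0.91150964],
       [ 0.        ,  0.        ,  0.        ,  1.        ]])}
```

View pics/top0.png

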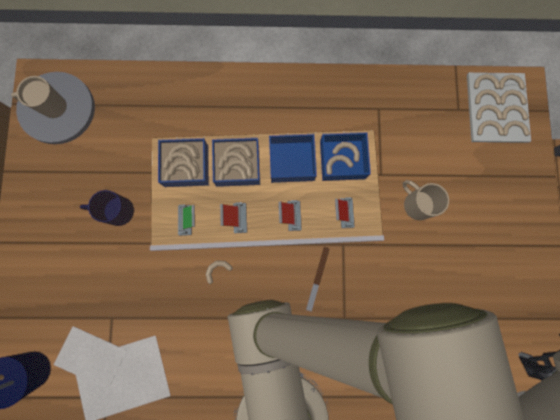

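View pics/scene0.png

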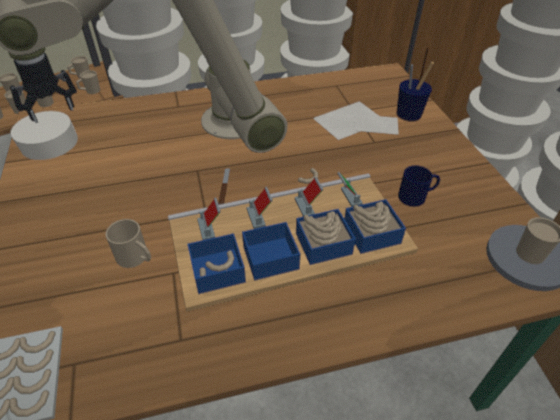

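The top view shows the full bins as the two on the left (183,162 and 236,160). The third (292,158) is empty and the fourth (345,156) holds two handles. The tags from the left are green (187,218), red (232,216), red (289,213) and red (344,211), so only the second from the left is wrong. Next I'll measure it.

```bash
python3 - <<'E'
import numpy as np,cv2
for n in('top','scene'):
    z=np.load(n+'0.npz');p,d,K,T=z['p'],z['d'],z['K'],z['T']
    v,u=np.mgrid[:420,:560];X=np.stack([(u-K[0,2])/K[0,0]*d,(v-K[1,2])/K[1,1]*d,d],-1)@T[:3,:3].T+T[:3,3]
    h=cv2.cvtColor(p,cv2.COLOR_RGB2HSV);H,S,V=h[...,0],h[...,1],h[...,2]
    ms={'red':((H<6)|(H>174))&(S>170)&(V>70),'green':(H>40)&(H<90)&(S>100),'blue':(H>100)&(H<125)&(S>150)&(V>60)}
    for k,m in ms.items():
        m=m&(d>0)&(X[...,0]>.2)&(X[...,0]<.9)&(abs(X[...,1])<.45)&(X[...,2]<.2)
        c,l,st,ce=cv2.connectedComponentsWithStats(m.astype(np.uint8))
        for i in range(1,c):
            if st[i,4]<25: continue
            P=X[l==i]
            print(n,k,ce[i].round(),st[i,4],'lo',np.percentile(P,3,0).round(3),'hi',np.percentile(P,97,0).round(3))
            if k!='blue' : 
                b=np.polyfit(P[:,2],P[:,1],1); print('   y at pin z .05, edge z .102',np.polyval(b,[.05,.102]).round(3),'slope',b[0].round(2))
    if n=='top':
        # board front white edge & table heights
        for y in(.25,.1,-.1,-.25):
            m=(abs(X[...,1]-y)<.006)&(abs(X[...,2]-.02)<.01)&(V>0);P=X[m];print('board y',y,P[:,0].min().round(3),P[:,0].max().round(3))
    # grey bracket pixels
    g=(S<60)&(X[...,2]>.03)&(X[...,2]<.075)&(d>0)&(X[...,0]>.3)&(X[...,0]<.7)&(abs(X[...,1])<.35)
    c,l,st,ce=cv2.connectedComponentsWithStats(g.astype(np.uint8))
    for i in range(1,c):
        if st[i,4]>15: P=X[l==i];print(n,'grey',ce[i].round(),st[i,4],np.percentile(P,3,0).round(3),np.percentile(P,97,0).round(3))
E
python3 -c "
import cv2;a=cv2.imread('pics/top0.png')[180:255,140:400];cv2.imwrite('pics/c0.png',cv2.resize(a,None,fx=3,fy=3,interpolation=2))"
```

```text
top red [343. 210.] 141 lo [ 0.494 -0.157  0.063] hi [ 0.536 -0.133  0.095]
   y at pin z .05, edge z .102 [-0.167 -0.128] slope 0.74
top red [287. 213.] 181 lo [ 0.485 -0.019  0.063] hi [0.527 0.004 0.096]
   y at pin z .05, edge z .102 [-0.029  0.009] slope 0.73
top red [230. 215.] 236 lo [0.479 0.12  0.063] hi [0.522 0.146 0.097]
   y at pin z .05, edge z .102 [0.111 0.15 ] slope 0.74
top green [187. 217.] 159 lo [0.472 0.228 0.06 ] hi [0.519 0.253 0.093]
   y at pin z .05, edge z .102 [0.26  0.221] slope -0.76
top blue [354. 159.] 712 lo [ 0.606 -0.211  0.022] hi [ 0.713 -0.132  0.081]
top blue [293. 158.] 1280 lo [ 0.609 -0.072  0.022] hi [0.704 0.033 0.079]
top blue [327. 149.] 259 lo [ 0.636 -0.141  0.022] hi [ 0.711 -0.095  0.083]
top blue [347. 153.] 87 lo [ 0.663 -0.181  0.022] hi [ 0.69  -0.148  0.029]
board y 0.25 0.422 0.719
board y 0.1 0.008 0.731
board y -0.1 0.008 0.738
board y -0.25 0.448 0.7
top grey [177. 152.] 170 [0.593 0.209 0.063] [0.693 0.315 0.074]
top grey [207. 165.] 52 [0.587 0.199 0.032] [0.691 0.205 0.066]
top grey [243. 152.] 157 [0.598 0.07  0.063] [0.
[... 1928 characters left out ...]
cene grey [205. 225.] 140 [ 0.483 -0.178  0.03 ] [ 0.554 -0.153  0.056]
scene grey [360. 225.] 133 [0.591 0.21  0.064] [0.68  0.234 0.075]
scene grey [342. 232.] 166 [0.591 0.133 0.063] [0.682 0.178 0.074]
scene grey [321. 218.] 52 [0.589 0.112 0.063] [0.604 0.143 0.069]
scene grey [309. 236.] 144 [0.594 0.073 0.063] [0.683 0.097 0.074]
scene grey [134. 230.] 51 [ 0.506 -0.35   0.039] [ 0.52  -0.334  0.074]
scene grey [141. 240.] 22 [ 0.547 -0.329  0.046] [ 0.572 -0.321  0.074]
scene grey [140. 251.] 150 [ 0.565 -0.349  0.031] [ 0.598 -0.312  0.074]
scene grey [222. 263.] 208 [ 0.625 -0.178  0.031] [ 0.669 -0.114  0.04 ]
scene grey [202. 272.] 44 [ 0.656 -0.198  0.032] [ 0.678 -0.186  0.04 ]
```

View pics/c0.png

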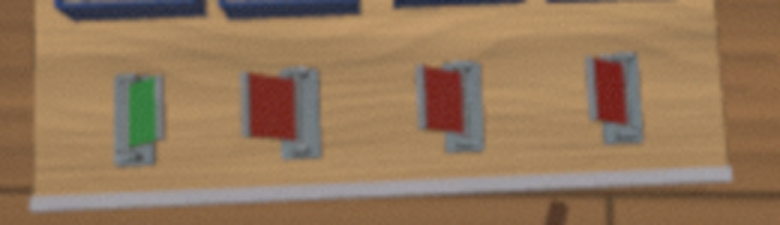

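The tag to flip has its pin at y≈0.112, its edge at (0.50, 0.150, 0.102), and the neighbouring tag's edge at y≈0.221. I'll close the gripper, turn the closing axis along x, and travel high over the gap at y≈0.186.

```bash
python3 -m creep '[{"jaw":1,"travel":[12,28,0],"roll":0.1},{"jaw":1,"travel":[24,58,0],"roll":0.2},{"jaw":1,"travel":[36,88,0],"roll":0.3},{"jaw":1,"travel":[48,118,0],"roll":0.4},{"jaw":1,"travel":[60,148,0],"roll":0.5},{"jaw":1,"travel":[72,178,0],"roll":0.6},{"jaw":1,"travel":[84,208,0],"roll":0.7},{"jaw":1,"travel":[96,238,0],"roll":0.8},{"jaw":1,"travel":[108,268,0],"roll":0.9},{"jaw":1,"travel":[120,298,0],"roll":1.0},{"jaw":1,"travel":[132,328,0],"roll":1.08},{"jaw":1,"travel":[140,345,0],"roll":1.15}]'
python3 -m creep '[{"jaw":1,"travel":[14,34,0],"roll":0},{"jaw":1,"travel":[28,68,0],"roll":0},{"jaw":1,"travel":[42,102,0],"roll":0},{"jaw":1,"travel":[56,136,0],"roll":0},{"jaw":1,"travel":[70,170,0],"roll":0},{"jaw":1,"travel":[84,204,0],"roll":0},{"jaw":1,"travel":[98,238,0],"roll":0},{"jaw":1,"travel":[112,272,0],"roll":0},{"jaw":1,"travel":[126,306,0],"roll":0},{"jaw":1,"travel":[138,335,0],"roll":0},{"jaw":1,"travel":[140,345,0],"roll":0},{"jaw":1,"travel":[140,345,0],"roll":0}]'
python3 - <<'E'
from rig import *
import cv2
s=observe();print(s['time_s'],s['position'],s['tool_rot'].round(3) if hasattr(s['tool_rot'],'round') else s['tool_rot'],s['grip_width'],s['ft_force'],tip_extent() if callable(tip_extent) else tip_extent)
E
```

```text
time_s: 1.3
position: [0.3613, -0.1566, 0.4046]
tool_rot: [[0.002, 1.0, -0.0], [1.0, -0.002, 0.001], [0.001, -0.0, -1.0]]
ft_force: [0.4, -0.7, 0.4]
grip_width: -0.0002
gripper_force: 0.0
time_s: 2.5
position: [0.5011, 0.1872, 0.4042]
tool_rot: [[0.005, 1.0, -0.001], [1.0, -0.005, -0.0], [-0.0, -0.001, -1.0]]
ft_force: [0.1, -0.8, -0.6]
grip_width: 0.0003
gripper_force: 0.0
2.5 [0.50106608 0.18721239 0.40417477] [[ 0.005  1.    -0.001]
 [ 1.    -0.005 -0.   ]
 [-0.    -0.001 -1.   ]] 0.0003440581229016327 [ 0.07069076 -0.82454051 -0.63633332] 0.1734
```

```bash
python3 -m creep '[{"jaw":1,"travel":[0,0,-25],"roll":0},{"jaw":1,"travel":[0,0,-50],"roll":0},{"jaw":1,"travel":[0,0,-75],"roll":0},{"jaw":1,"travel":[0,0,-95],"roll":0},{"jaw":1,"travel":[0,0,-110],"roll":0},{"jaw":1,"travel":[0,0,-110],"roll":0}]'
python3 - <<'E'
from rig import *
import cv2
p,d=get_image('scene');cv2.imwrite('pics/s1.png',cv2.resize(p[60:290,180:460,::-1],None,fx=2.6,fy=2.6))
E
```

```text
time_s: 3.1
position: [0.5006, 0.1851, 0.2932]
tool_rot: [[0.008, 1.0, -0.004], [1.0, -0.008, -0.001], [-0.001, -0.004, -1.0]]
ft_force: [-0.3, -0.2, 0.2]
grip_width: -0.0003
gripper_force: 0.0
```

View pics/s1.png

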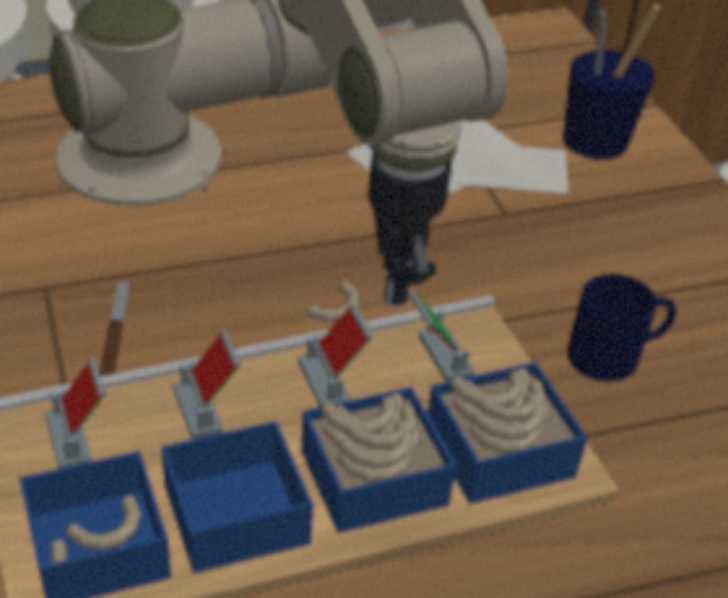

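The fingertip (397,290) hangs in the gap between the red tag (340,345) and the green tag (435,320). I'll go down and push to -y.

```bash
python3 -m creep '[{"jaw":1,"travel":[0,0,-10],"roll":0},{"jaw":1,"travel":[0,0,-22],"roll":0},{"jaw":1,"travel":[0,0,-32],"roll":0},{"jaw":1,"travel":[0,0,-32],"roll":0},{"jaw":1,"travel":[0,-6,-32],"roll":0},{"jaw":1,"travel":[0,-12,-32],"roll":0},{"jaw":1,"travel":[0,-18,-32],"roll":0},{"jaw":1,"travel":[0,-23,-32],"roll":0},{"jaw":1,"travel":[0,-28,-32],"roll":0},{"jaw":1,"travel":[0,-33,-32],"roll":0},{"jaw":1,"travel":[0,-38,-32],"roll":0},{"jaw":1,"travel":[0,-42,-32],"roll":0}]'
python3 -m creep '[{"jaw":1,"travel":[0,-4,0],"roll":0},{"jaw":1,"travel":[0,-8,0],"roll":0},{"jaw":1,"travel":[0,-12,0],"roll":0},{"jaw":1,"travel":[0,-16,0],"roll":0},{"jaw":1,"travel":[0,-20,0],"roll":0},{"jaw":1,"travel":[0,-24,0],"roll":0},{"jaw":1,"travel":[0,-28,0],"roll":0},{"jaw":1,"travel":[0,-31,0],"roll":0},{"jaw":1,"travel":[0,-31,0],"roll":0},{"jaw":1,"travel":[0,-31,0],"roll":0},{"jaw":1,"travel":[0,-31,0],"roll":0}]'
python3 - <<'E'
from rig import *
import cv2
p,d=get_image('scene');cv2.imwrite('pics/s2.png',cv2.resize(p[60:290,180:460,::-1],None,fx=2.6,fy=2.6))
E
```

```text
time_s: 4.35
position: [0.5011, 0.144, 0.2627]
tool_rot: [[0.007, 1.0, -0.0], [1.0, -0.007, -0.0], [-0.0, -0.0, -1.0]]
ft_force: [-0.5, -0.4, 0.6]
grip_width: 0.0001
gripper_force: 0.1
time_s: 5.45
position: [0.5011, 0.1135, 0.2627]
tool_rot: [[0.007, 1.0, -0.0], [1.0, -0.007, 0.0], [0.0, -0.0, -1.0]]
ft_force: [0.2, -0.6, 0.5]
grip_width: 0.0001
gripper_force: 0.0
```

View pics/s2.png

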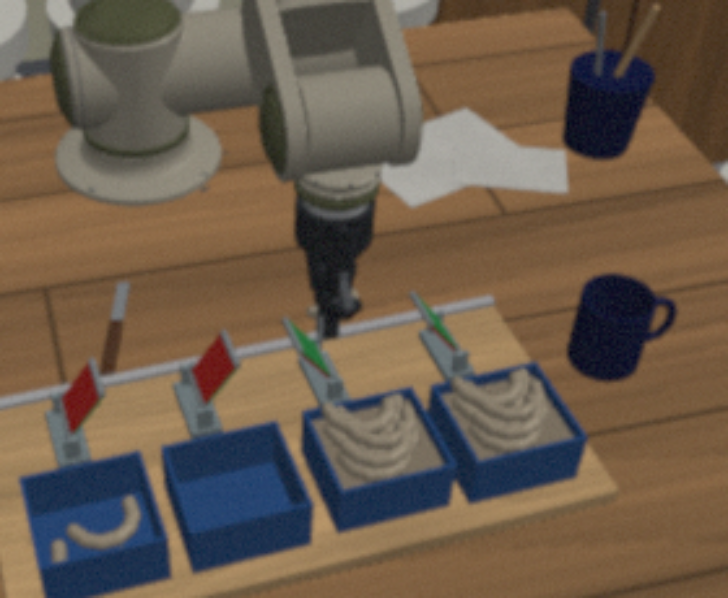

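The tag (310,345) now lies over to the right with its green face up, and the other tags look unchanged. I'll retreat straight up and check its rest angle.

```bash
python3 -m creep '[{"jaw":1,"travel":[0,8,10],"roll":0},{"jaw":1,"travel":[0,10,30],"roll":0},{"jaw":1,"travel":[0,10,60],"roll":0},{"jaw":1,"travel":[0,10,90],"roll":0},{"jaw":1,"travel":[0,10,120],"roll":0},{"jaw":1,"travel":[0,10,140],"roll":0},{"jaw":1,"travel":[0,10,140],"roll":0},{"jaw":1,"travel":[0,10,140],"roll":0},{"jaw":1,"travel":[0,10,140],"roll":0}]'
python3 - <<'E'
from rig import *
import cv2,numpy as np
n='scene';p,d=get_image(n);c=camera_params(n);K,T=c['mtx'],c['extrinsics']
v,u=np.mgrid[:420,:560];X=np.stack([(u-K[0,2])/K[0,0]*d,(v-K[1,2])/K[1,1]*d,d],-1)@T[:3,:3].T+T[:3,3]
h=cv2.cvtColor(p,cv2.COLOR_RGB2HSV);H,S,V=cv2.split(h)
for k,m in {'red':((H<6)|(H>174))&(S>170)&(V>70),'green':(H>40)&(H<90)&(S>100)}.items():
    m=m&(d>0)&(X[...,0]>.4)&(X[...,0]<.6)&(abs(X[...,1])<.35)&(X[...,2]<.15)
    q,l,st,ce=cv2.connectedComponentsWithStats(m.astype(np.uint8))
    for i in range(1,q):
        if st[i,4]>20: P=X[l==i];print(k,P.mean(0).round(3),np.polyfit(P[:,2],P[:,1],1)[0].round(2))
E
```

```text
time_s: 6.4
position: [0.501, 0.1237, 0.4018]
tool_rot: [[0.007, 1.0, -0.002], [1.0, -0.007, -0.0], [-0.0, -0.002, -1.0]]
ft_force: [-0.1, 0.5, -0.4]
grip_width: -0.0001
gripper_force: 0.0
red [ 0.508 -0.009  0.077] 0.74
red [ 0.517 -0.146  0.077] 0.75
green [0.503 0.237 0.077] -0.71
green [0.505 0.095 0.077] -0.74
```

All four tags are at their stops (slope ±0.75) with the right colours showing, and the arm is clear.

```bash
python3 -c "
from rig import *
print(close_job())"
```

```text
the job is handed in; nothing more can be done
None
```

I pushed over the one wrong tag (second from the left), so the two full bins now show green and the other two red; the job is handed in and returned no verdict.

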